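# Open the sliding-lid brush box and lay out the red brush

### The arm

A 7-joint arm with a two-finger parallel gripper is mounted at the origin on the work surface. World frame = base frame: x ahead of the robot, y to its left, z up, the work surface at z = 0. Lengths are in m, angles in degrees, forces in N, time in s.
With the tool pointing down it reaches from about 0.35 to 0.9 m from the base axis. Payload 19.9 kg.
Tool frame: the origin (TCP) lies midway between the tips of the shut fingers; the grasp point (between the pads) lies 19 mm behind it; z points along the fingers, y is the line along which they close (so a half turn about z gives the same grasp; the last joint's range is limited). The gripper opens to 94 mm and grips with 3 to 60 N. Pads are 16 mm wide; open, the fingers measure 119 mm over their backs; the gripper's body (75 mm by 177 mm) begins 78 mm behind the grasp point.
Start: joints at [-76.06, 23.915, -0.59, 92.452, 0.269, 63.638, -3.037], TCP at [0.176, 0.6, 0.205] pointing down, gripper open.
Joint ranges: [-161.28, 161.28], [-22.2, 115.67], [-73.04, 71.86], [3.21, 147.25], [-68.34, 248.33], [10.77, 114.83], [-161.83, 161.83]. Speed limits (degrees/s): [108.29, 108.29, 136.94, 136.94, 172.46, 172.46, 172.46].

### API

Orientations are given as [roll, pitch, yaw] about the fixed x, y, z axes, in that order (R = Rz(yaw) Ry(pitch) Rx(roll)).
In Python, from rig import bot, vision gives the robot as it stands.
- The arm moves only by the tool play_rows, never from a script. Its argument "deltas" is a list of rows, each an object of numbers: "tx", "ty", "tz": the shift along the tool's x, y, z in cm; "twist": the turn about the tool's z in rad. A call has 1 to 12 rows; each row is the pose to reach, as a shift and turn from the pose commanded when the call began, along the tool's axes at that moment; what a row does not reach only later rows make up. A row lasts 1/12 s, in which the tool goes at most 41.7 mm and 7.16 degrees, less where a joint would pass 70% of its speed; a pose out of reach is approached as far as the arm can. A call with a gripper value outside its range is refused whole. "fingers" is the finger opening in cm, from 0 to 9.4, set as the call begins (left out, the last holds). The fingers move at their own pace and stop on an object; "squeeze" is the grip in N (left out, the last holds). Time passes only in rows, so rows that repeat a pose let the fingers close. It gives the time, the measured TCP pose, the force, the opening and the grip force at its end, in the units of the state.
- bot.get_obs(): the state, without advancing time (a new reading comes with each control period).
- vision.read_camera(name): name is "side" or "top"; returns (picture, depth): 384x512x3 uint8, red, green, blue; 384x512 float32, m along the optical axis (not along the pixel's ray), 0 where there is no reading.
- vision.camera_params(name): a dict with "camera_matrix" (3x3 intrinsics, pixels), "xyz" and "attitude" of the camera in the world. Camera axes: x right, y up, looking along -z (the intrinsics and any distortion apply to the point x, -y, -z); pixel columns grow to the right and rows downward; lengths in m; the calibration is good to about 2 mm. A picture is of the moment at which its call begins. camera_params takes no time and is no camera call.
- bot.job_done(): hands the job in; it is judged then, once.
Trained networks look in the newest picture that a camera, given by its name, has taken for a name from the list of things; names that differ only in an ending like _2 or _b are one class to them, and where a whole thing is asked for, a point or a joint stands for the part that bears it (a point fixed in the world has none). Each returns a list of dicts, best first, with "p" (0 to 1); they miss things now and then, are a little off and sometimes report something else, mostly with a low value. They report only what shows in the picture. A call takes as long as a camera call. They do not tell look-alikes from the thing itself.
- vision.search_frame(camera, thing): "location" ([column, row] in pixels, amid what is visible of it).
- vision.outline_of(camera, thing): "mask" (384x512 bool, what is visible of it) and "location" ([column, row] in pixels, amid what is visible of it).
- vision.spot_point(camera, thing): "location" ([column, row] in pixels: a listed point, or the origin of a listed thing).
The state is a dict: "t": time; "q": joint angles; "joint_velocities": joint speeds; "tau": joint torques, N m; "position": TCP position; "ee_rot": TCP orientation; "ft_force": force on the tool from outside, world axes, zero at the start; "torque": the same for the moment, N m; "width": finger opening in m; "finger_force": force on a finger pad.
Only numpy, scipy, OpenCV 4.12 (cv2) and the standard library are available. Lean on these libraries where they do the work, as an engineer would, in place of code of your own. Each camera call takes 0.05 s, during which the arm holds its last target. There are 200 camera calls.

### The job

Slide the lid of the wooden brush box along its grooves until it comes free, and lay it flat, handle up, in the middle of the teal mat. Then take the red-handled brush out of the box and lay it lengthwise on the black-pronged brush rest, across both supports and between the prongs, either way round. Set both down without dropping them, and leave the blue-handled brush in its place and the other things on the table undisturbed.

Things in the scene. Friction and masses are not known exactly. Their poses are not given: they have to be found in the camera images.
- box: Sizes in mm. Wooden box fixed on the table, 164 (x) by 172 (y) by 51 high; origin: centre of its underside. Tracks run along its y. Side walls and the -y end are 8 thick, 51 high; the +y end wall is only 34 high, so the lid slides out towards +y. Ledges under the lid: tops at z = 38, |x| 65 to 74; lips over it: z = 46 to 51, |x| 67 to 74.
- box_in (a point): Centre of the box's inner floor, 6 above the table, axes as the box's. Two cork crossbars (12 high, 10 thick, at y = -45 and 45) carry two brushes that lie along y, some 29 either side of the middle line, hidden until the lid is off; which colour is on which side varies
- lid: Loose wooden lid, 144 (x) by 164 (y) by 5 thick, about 0.15 kg; origin: centre of its underside, axes as the box's. Play in the grooves: 2 to each side, 3 up and down. It starts 1 to 20 pulled out; shut, its origin is at y = 4 in the box's frame, and it is clear beyond y = 168. Dark upright rib handle across its middle: 60 long (x), 14 thick (y), 30 high above the lid's top.
- lid_handle (a point): Point inside the lid's rib handle, in the middle of its length and thickness, 22 above the lid's top face (27 above its underside), 8 below the rib's top. Axes as the lid's.
- mat_top (a point): Centre of the top face of the teal mat, 220 by 220 and 3 thick, fixed flat on the table.
- brush_red_mid (a point): Centre (half-way up) and balance point of the red-handled flat brush, 140 long along its x and 12 thick, about 50 g: handle 18 wide from x = -70 to 18, then a steel ferrule and pale bristles 34 wide to x = 70. z is up. In the box its bristles point to the box's +y.
- brush_blue_mid (a point): Centre of the blue-handled brush, otherwise the same; it stays in the box.
- rest_seat (a point): Brush rest (black prongs on an aluminium base), fixed: point midway between its two supports, level with their tops, 28 above the table. Base 110 by 80, 8 high. Supports 10 thick at x = -42 and 42 of this frame, 74 clear between them for fingers; each has two prongs 14 high, 54 clear between them along y. A brush on it lies along this frame's x, its centre 6 above this point.
- pan_green: Round steel paint pan with green paint, 72 across and 22 high, loose; origin at the centre of its underside. Bystander.
- pan_red: Round steel paint pan with red paint, same size, loose. Bystander.
- tube: White and blue paint tube lying down, 95 long, 28 wide, 18 high, loose. Bystander.
- eraser: White and blue eraser, 45 by 22 by 14 high, loose. Bystander.
- medium: Amber bottle, 52 across and 110 high, loose; origin at the centre of its underside. Bystander.
Things that resemble listed ones, but are neither listed nor needed, are in the scene too. Leave any green or purple look-alike of the part that bears rest_seat alone.

How it is judged:
By the outcome, as a careful person would: the job done as asked, in the order asked, and still so for the second after the job is handed in, with the robot touching nothing.
It also fails if it takes over 69 s, if anything falls off the work surface, if the arm or the gripper's body presses on something with over 40 N, if the wrist force passes 120 N, or if a joint passes its speed limit or range.

## Working session

There is one attempt and no reset: what is moved stays moved. The work goes in short steps, Python scripts to look and compute and a tool call to move; the robot and the scene stay as the last step left them, time stands still between calls to the robot, and variables do not carry over. Pictures are saved under pics/ and viewed, at most 10 in all, crops included, and the job is handed in when it is done.

Besides the shell and the picture viewer there is one more tool, called after ">>>" as name(argument=value, ...), one argument or row to a line, values as JSON. play_rows: Moves the arm, as the interface text tells. Its arguments: {"type":"object","properties":{"deltas":{"type":"array"},"fingers":{"type":"number"},"squeeze":{"type":"number"}},"required":["deltas"]}

```bash
mkdir -p pics; ls; cat > h.py <<'E'
import numpy as np, cv2
from scipy.spatial.transform import Rotation as R
from rig import bot, vision
def cam(n):
    p=vision.camera_params(n); return np.array(p["camera_matrix"]),np.array(p["xyz"]),p["attitude"]
def rot(a):
    a=np.array(a,float)
    return a if a.shape==(3,3) else R.from_euler('xyz',a,degrees=True).as_matrix()
def ray(n,uv):
    K,t,a=cam(n); d=np.linalg.inv(K)@[uv[0],uv[1],1]; return t, rot(a)@(d*[1,-1,-1])
def at_z(n,uv,z):
    t,d=ray(n,uv); return t+d*(z-t[2])/d[2]
def at_depth(n,uv,D):
    t,d=ray(n,uv); return t+d*D
def cloud(n,depth):
    K,t,a=cam(n); v,u=np.mgrid[:384,:512]
    d=np.stack([(u-K[0,2])/K[0,0],-(v-K[1,2])/K[1,1],-np.ones(u.shape)],-1)*depth[...,None]
    return d@rot(a).T+t
def proj(n,P):
    K,t,a=cam(n); c=rot(a).T@(np.array(P)-t); c=c*[1,-1,-1]; p=K@c; return p[:2]/p[2]
def save(n,img): cv2.imwrite('pics/'+n,img[...,::-1])
E
python3 - <<'E'
from h import *
for n in("top","side"):
    print(vision.camera_params(n))
    im,d=vision.read_camera(n); save(n+'0.png',im); np.save(n+'0.npy',d)
    for th in["lid_handle","box","lid","mat_top","rest_seat","box_in"]:
        print(n,th,[(np.round(r["location"]),round(r["p"],2)) for r in vision.spot_point(n,th)][:4])
print(bot.get_obs())
E
```

```text
pics
{'camera_matrix': array([[369.31140282,   0.        , 246.32225091],
       [  0.        , 369.31140282, 191.3356215 ],
       [  0.        ,   0.        ,   1.        ]]), 'xyz': array([ 0.4696801 , -0.15568018,  1.14838633]), 'attitude': array([  3.69115359,  -0.31829379, -89.84505372])}
top lid_handle [(array([182., 193.]), 0.69)]
top box []
top lid [(array([188., 189.]), 0.88)]
top mat_top [(array([ 93., 197.]), 0.63)]
top rest_seat [(array([296., 207.]), 0.73), (array([397., 240.]), 0.68), (array([348., 212.]), 0.65), (array([328., 275.]), 0.63)]
top box_in []
{'camera_matrix': array([[485.64655095,   0.        , 250.65288821],
       [  0.        , 485.64655095, 188.15261095],
       [  0.        ,   0.        ,   1.        ]]), 'xyz': array([ 0.10688697, -1.06083371,  1.01923748]), 'attitude': array([ 46.14749732,  -0.24212502, -24.27712187])}
side lid_handle [(array([238., 148.]), 0.57)]
side box [(array([239., 170.]), 0.84)]
side lid [(array([237., 159.]), 0.82)]
side mat_top [(array([197., 116.]), 0.71), (array([202., 241.]), 0.55)]
side rest_seat [(array([205., 294.]), 0.95), (array([186., 187.]), 0.92), (array([294., 285.]), 0.67), (array([287., 349.]), 0.66)]
side box_in []
{'t': 0.7, 'q': array([-76.05979703,  23.91490855,  -0.59026029,  92.45378183,
         0.26769524,  63.63687275,  -3.0347967 ]), 'joint_velocities': array([-0.04738673,  0.04022421, -0.00136395,  0.00019412, -0.00698992,
       -0.07019302,  0.03521982]), 'tau': array([ 1.97658308e-03, -8.50866508e+01,  6.39924388e-01, -4.26243496e+01,
       -4.85872279e-02,  1.36300031e-02,  6.52121003e-05]), 'position': array([0.17558718, 0.59980301, 0.20541925]), 'ee_rot': array([-1.79995847e+02,  7.90562473e-04,  1.63683480e+02]), 'ft_force': array([-0.61400993,  0.14712648,  0.63036093]), 'torque': array([ 0.0037582 ,  0.00858788, -0.0426826 ]), 'finger_force': 0.0, 'width': 0.09360217097113352}
```

```bash
python3 -c "
import cv2;a=cv2.imread('pics/top0.png');cv2.imwrite('pics/top0b.png',cv2.resize(a,(800,600),interpolation=cv2.INTER_CUBIC))"
```

```text
(no output)
```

View pics/top0b.png

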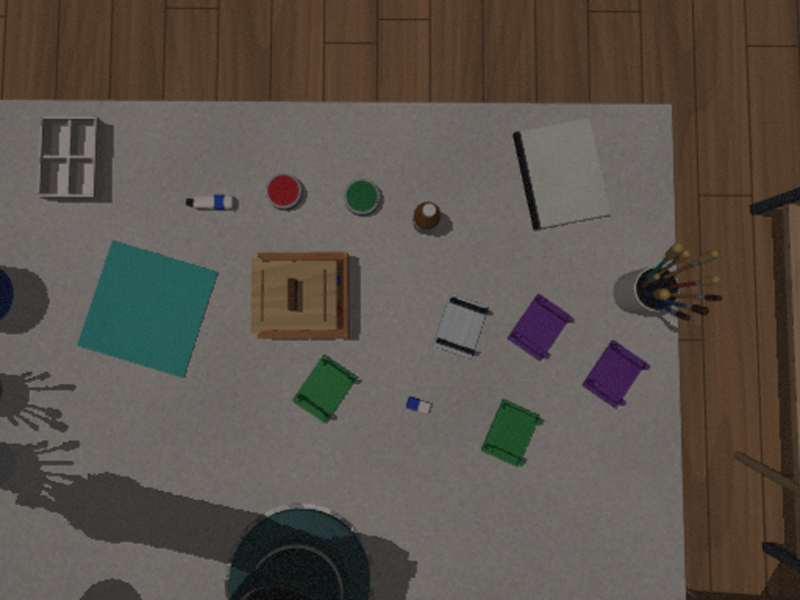

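View pics/side0.png

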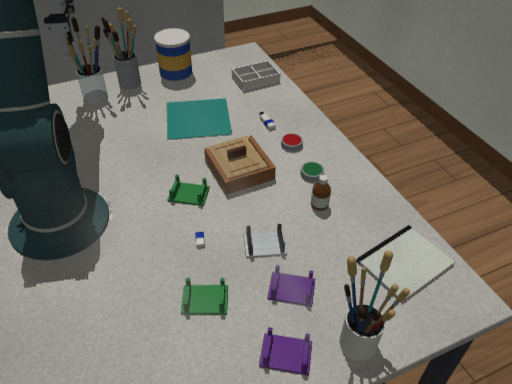

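The top view shows the lid's rib at about (188,188), in 512-px coordinates. The box opens to the left (world +y), with blue and red specks in the gap at its right end, around (217,180) and (217,199). The mat is at about (94,197) and the aluminium rest with black prongs at about (296,208); the green and purple ones are look-alikes.

```bash
cat > m.py <<'E'
from h import *
im=cv2.imread('pics/top0.png'); d=np.load('top0.npy'); P=cloud('top',d)
u0=lambda P,m:P[m]
def rect(m,name):
    q=(P[m][:,:2]*1000).astype(np.float32); (c,s,a)=cv2.minAreaRect(q); print(name,m.sum(),np.round(c,1),np.round(s,1),round(a,1),'z',np.round(np.percentile(P[m][:,2],[5,50,95])*1000,1))
def win(u1,u2,v1,v2):
    w=np.zeros((384,512),bool); w[v1:v2,u1:u2]=1; return w
Z=P[...,2]
hsv=cv2.cvtColor(im,cv2.COLOR_BGR2HSV)
rect(win(40,150,145,250)&(hsv[...,1]>90)&(hsv[...,0]>75)&(hsv[...,0]<105),'mat')
b=win(150,235,150,225)
rect(b&(Z>.025)&(Z<.06),'box+lid'); rect(b&(Z>.065),'rib')
rect(b&(Z>.0475)&(Z<.06),'boxtop')
lidm=b&(Z>.036)&(Z<.0475); rect(lidm,'lid?')
r=win(275,318,182,233)
rect(r&(Z>.004)&(Z<.06),'rest'); rect(r&(Z>.02),'rest hi'); rect(r&(Z>.033),'prongs')
for n in('lid_handle',): 
  for c in('top','side'): 
    vision.read_camera(c)
    for s in vision.spot_point(c,n)[:2]: print(c,np.round(at_z(c,s['location'],.07),4),s['p'])
for v in range(164,216,4): print(v,np.round(Z[v,158:228:3]*1000).astype(int))
E
python3 m.py
```

```text
mat 5009 [474.6 142. ] [573.3 219. ] 73.4 z [-1.2  2.4  6. ]
box+lid 3070 [548.8   3.3] [164.9 185.2] 0.4 z [38.5 42.7 51.6]
rib 127 [502.9 -54.7] [205.3  55.2] 56.8 z [  68.3   72.5 1148.4]
boxtop 628 [548.1  -4.7] [163.1 171.1] 1.1 z [47.9 50.2 53.7]
lid? 2408 [547.9   2.6] [163.1 185.5] 1.6 z [38.5 42.  45.9]
rest 826 [ 504.  -311.8] [ 85.7 154.3] 70.3 z [ 4.6  7.7 37.6]
rest hi 176 [ 501.5 -258.6] [190.3 101.1] 79.2 z [23.2 27.6 42.2]
prongs 51 [ 501.5 -258.6] [190.3 101.1] 79.2 z [  36.3   40.  1148.4]
top [0.5397 0.0163 0.07  ] 0.76
side [0.5507 0.0041 0.07  ] 0.96
164 [-2 -3  1 53 53 51 46 50 52 53 49 52 50 49 45 50 46 49 52 52 49 54  1  0]
168 [ 0 43 44 37 41 45 46 43 41 46 42 44 41 45 41 38 40 41 41 42  4 52 -2 -8]
172 [-1 40 42 43 41 44 40 40 38 43 44 42 41 43 44 40 39 45 41 39  9 53  0 -2]
176 [-3 41 45 39 41 43 44 47 42 44 43 45 41 40 40 40 45 42 40 41  7 49 -1 -1]
180 [ 0 41 39 42 42 43 44 44 46 73 71 38 43 44 43 41 39 43 42 39  6 55 -2 -1]
184 [-1 42 46 41 41 45 45 41 41 73 70 41 41 41 41 40 43 41 39 40  1 50 -3  0]
188 [ 0 39 41 42 44 44 41 41 41 71 71 43 40 45 39 41 41 43 42 43  4 48 -1 -5]
192 [-1 42 41 45 45 42 42 40 41 68 73 41 41 41 40 44 41 44 40 42  4 48  0 -5]
196 [-1 38 44 41 43 44 43 44 41 74 76 38 42 42 41 40 46 42 40 42 23 47 -4 -3]
200 [ 1 45 43 41 44 42 42 40 38 45 45 43 47 44 41 42 42 43 41 43 27 49 -1  2]
204 [ 1 42 43 40 40 43 43 42 39 42 40 40 44 45 42 45 44 41 42 43  5 47  0 -2]
208 [-1 46 43 42 43 45 40 46 42 42 43 44 44 41 39 38 40 42 43 37  0 47 -1 -1]
212 [-1 42 41 55 51 46 48 50 45 53 49 53 50 54 52 48 46 49 50 53 50 51 -2 -2]
```

```bash
cat > m2.py <<'E'
from h import *
im=cv2.imread('pics/top0.png'); d=np.load('top0.npy'); P=cloud('top',d); Z=np.where(d>0,P[...,2],-1)
hsv=cv2.cvtColor(im,cv2.COLOR_BGR2HSV)
def win(u1,u2,v1,v2):
    w=np.zeros((384,512),bool); w[v1:v2,u1:u2]=1; return w
def rect(m,z,name):
    l,lab,st,_=cv2.connectedComponentsWithStats(m.astype(np.uint8)); 
    k=1+np.argmax(st[1:,4]); m=lab==k
    v,u=np.nonzero(m); q=np.array([at_z('top',(a,b),z)[:2]*1000 for a,b in zip(u,v)],np.float32)
    c,s,a=cv2.minAreaRect(q); print(name,m.sum(),np.round(c,1),np.round(s,1),round(a,1),'mean',np.round(q.mean(0),1))
rect(win(40,150,145,250)&(hsv[...,1]>90)&(hsv[...,0]>75)&(hsv[...,0]<105),.003,'mat')
b=win(150,235,150,225)
rect(b&(Z>.06)&(Z<.08),.075,'rib'); rect(b&(Z>.033)&(Z<.06),.045,'box+lid')
r=win(278,316,185,230)
rect(r&(Z>.004)&(Z<.06),.008,'rest')
dark=r&(hsv[...,2]<60)
l,lab,st,ce=cv2.connectedComponentsWithStats(dark.astype(np.uint8))
for k in range(1,l):
    if st[k,4]>8: print('dark',st[k],np.round(at_z('top',ce[k],.028)*1000,1))
for c in('rest_seat','mat_top'):
  for n in('top','side'):
    im2,_=vision.read_camera(n)
    for s in vision.spot_point(n,c): print(n,c,np.round(at_z(n,s['location'],.028 if c[0]=='r' else .003)*1000),round(s['p'],2))
s=cv2.imread('pics/side0.png')[215:265,230:300]
t=im[175:240,265:330]
cv2.imwrite('pics/c1.png',np.hstack([cv2.resize(t,(390,390),interpolation=2),cv2.resize(s,(400,390),interpolation=2)]))
E
python3 m2.py
```

```text
Traceback (most recent call last):
  File "m2.py", line 11, in <module>
    rect(win(40,150,145,250)&(hsv[...,1]>90)&(hsv[...,0]>75)&(hsv[...,0]<105),.003,'mat')
    ~~~~^^^^^^^^^^^^^^^^^^^^^^^^^^^^^^^^^^^^^^^^^^^^^^^^^^^^^^^^^^^^^^^^^^^^^^^^^^^^^^^^^
  File "m2.py", line 9, in rect
    v,u=np.nonzero(m); q=np.array([at_z('top',(a,b),z)[:2]*1000 for a,b in zip(u,v)],np.float32)
                                   ~~~~^^^^^^^^^^^^^^^
  File "h.py", line 12, in at_z
    t,d=ray(n,uv); return t+d*(z-t[2])/d[2]
        ~~~^^^^^^
  File "h.py", line 10, in ray
    K,t,a=cam(n); d=np.linalg.inv(K)@[uv[0],uv[1],1]; return t, rot(a)@(d*[1,-1,-1])
          ~~~^^^
  File "h.py", line 5, in cam
    p=vision.camera_params(n); return np.array(p["camera_matrix"]),np.array(p["xyz"]),p["attitude"]
ValueError: time passes only in moves, steps and waits
```

Too many parameter calls; I'll cache them.

```bash
sed -i 's/^def cam(n):/import functools\n@functools.lru_cache(None)\ndef cam(n):/' h.py; python3 m2.py
```

```text
mat 5009 [524.8 309.6] [219.9 218.5] 73.4 mean [524.2 309.9]
rib 122 [548.2  12.8] [58.5 14.6] 0.7 mean [547.6  12.9]
box+lid 3045 [548.5   2. ] [164.2 183.3] 1.0 mean [548.1   5.7]
rest 820 [ 490.4 -312. ] [ 81.8 108.8] 70.7 mean [ 491.2 -311.2]
dark [288 190  26  11 103] [ 529.9 -325.4   28. ]
dark [279 216  26  12  84] [ 451.5 -298.    28. ]
top rest_seat [ 487. -471.   28.] 0.87
top rest_seat [ 403. -608.   28.] 0.69
top rest_seat [358. -45.  28.] 0.69
top rest_seat [ 490. -307.   28.] 0.67
top rest_seat [ 290. -407.   28.] 0.63
side rest_seat [ 487. -314.   28.] 0.96
side rest_seat [ 497. -471.   28.] 0.92
side rest_seat [ 403. -620.   28.] 0.79
side rest_seat [ 282. -402.   28.] 0.67
side rest_seat [363. -41.  28.] 0.61
top mat_top [521. 310.   3.] 0.73
side mat_top [527. 328.   3.] 0.93
```

View pics/c1.png

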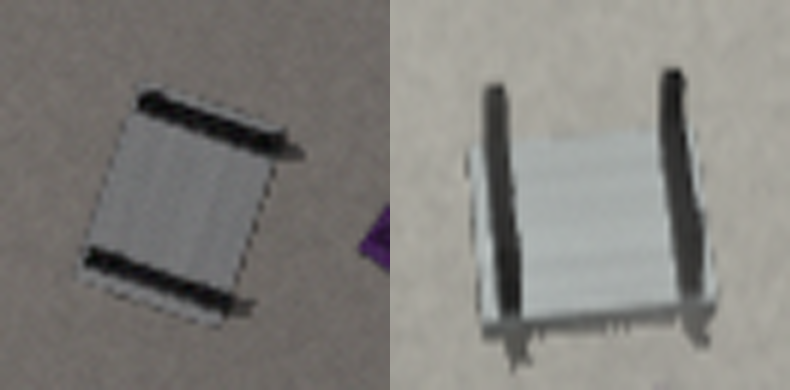

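The right crop confirms black-pronged supports on an aluminium base. In the left crop they sit at about (205,125) and (165,283), 83 mm apart (84 given), with the axis at −19.3°. Rib, mat and box sizes also match those given. Next I'll check the tall things near the start pose and compute the first move.

```bash
cat >> h.py <<'E'
def go(x,y,z,tooly=None,frm=None):
    """print delta (cm, rad) from the current (or given) pose to TCP x,y,z mm, tool y axis at world angle tooly deg"""
    o=bot.get_obs(); p=o['position']*1000; Rm=rot(o['ee_rot'])
    if frm: p=np.array(frm)
    d=Rm.T@(np.array([x,y,z])-p)/10
    cur=np.degrees(np.arctan2(Rm[1,1],Rm[0,1]))
    tw=0 if tooly is None else -np.radians((tooly-cur+180)%360-180)
    print('pos',np.round(o['position']*1000,1),'rpy',np.round(o['ee_rot'],2),'tooly',round(cur,2),'q',np.round(o['q'],0),'delta cm',np.round(d,2),'twist',round(tw,3))
E
python3 - <<'E'
from h import *
for n,uv in(('cup1',(95,105)),('cup2',(128,88)),('can',(176,78))): print(n,np.round(at_z('side',uv,0),3))
d=np.load('side0.npy');P=cloud('side',d)
for u1,u2,v1,v2 in((65,140,10,105),(155,192,30,80)):
    q=P[v1:v2,u1:u2].reshape(-1,3); q=q[(d[v1:v2,u1:u2].ravel()>0)&(q[:,2]>.02)&(q[:,2]<.4)]; print(np.round(np.percentile(q,[2,50,98],0),3))
go(548.2,12.8,130,91); go(300,450,205)
E
```

```text
cup1 [0.206 0.54  0.   ]
cup2 [0.345 0.604 0.   ]
can [0.536 0.599 0.   ]
[[0.171 0.534 0.023]
 [0.271 0.593 0.123]
 [0.403 1.253 0.318]]
[[0.483 0.571 0.024]
 [0.536 0.592 0.116]
 [0.604 0.687 0.158]]
pos [175.6 599.8 205.4] rpy [-179.99    0.    163.68] tooly 73.68 q [-76.  24.  -1.  92.   0.  64.  -3.] delta cm [-52.25 -45.87   7.55] twist -0.302
pos [175.6 599.8 205.4] rpy [-179.99    0.    163.68] tooly 73.68 q [-76.  24.  -1.  92.   0.  64.  -3.] delta cm [-16.15 -10.88   0.04] twist 0
```

```bash
python3 - <<'E'
from h import *
print(proj('side',[.1756,.6,.205]),proj('top',[.1756,.6,.205]))
d=np.load('side0.npy');P=cloud('side',d)
w=np.zeros(d.shape,bool); w[0:110,40:150]=1
m=w&(d>0)&(P[...,2]>.02)&(P[...,1]<.75)
for z in np.arange(.02,.44,.04):
    q=P[m&(P[...,2]>=z)&(P[...,2]<z+.04)]
    for lo,hi in((0,.27),(.27,.45)):
        s=q[(q[:,0]>lo)&(q[:,0]<=hi)]
        if len(s)>3: print(round(z,2),len(s),np.round(s.min(0),3),np.round(s.max(0),3))
E
```

```text
[69.76949944 48.01146315] [-59.9701021  332.83684276]
0.02 242 [0.172 0.541 0.02 ] [0.262 0.6   0.06 ]
0.02 204 [0.315 0.579 0.02 ] [0.397 0.627 0.06 ]
0.06 256 [0.172 0.55  0.06 ] [0.261 0.603 0.1  ]
0.06 213 [0.314 0.578 0.061] [0.399 0.626 0.1  ]
0.1 309 [0.173 0.547 0.1  ] [0.26  0.646 0.139]
0.1 300 [0.315 0.581 0.1  ] [0.399 0.669 0.139]
0.14 142 [0.171 0.551 0.14 ] [0.265 0.641 0.18 ]
0.14 147 [0.315 0.584 0.14 ] [0.394 0.671 0.18 ]
0.18 238 [0.148 0.535 0.18 ] [0.27  0.656 0.22 ]
0.18 194 [0.27  0.576 0.18 ] [0.407 0.68  0.22 ]
0.22 320 [0.148 0.528 0.22 ] [0.27  0.665 0.26 ]
0.22 263 [0.271 0.552 0.22 ] [0.41  0.693 0.26 ]
0.26 120 [0.148 0.536 0.26 ] [0.27  0.677 0.298]
0.26 132 [0.27  0.548 0.26 ] [0.406 0.694 0.289]
0.3 363 [0.085 0.028 0.301] [0.229 0.669 0.34 ]
0.34 507 [ 0.051 -0.018  0.34 ] [0.226 0.661 0.38 ]
0.38 249 [ 0.052 -0.015  0.38 ] [0.195 0.576 0.42 ]
0.42 118 [0.067 0.01  0.42 ] [0.09  0.062 0.459]
```

The gripper stands over a cup of brushes up to about 0.29 m high, so I'll go straight up first.

>>> play_rows(
  deltas=[
    {"tz": -1},
    {"tz": -3},
    {"tz": -5.5},
    {"tz": -8.5},
    {"tz": -11.5},
    {"tz": -13.5},
    {"tz": -14.5},
    {"tz": -15},
    {"tz": -15},
  ],
)

```text
invalid input
```

```bash
python3 -c "
from h import *
go(548.2,12.8,360,91);go(548.2,12.8,120,91)"
```

```text
pos [175.6 599.8 205.4] rpy [-179.99    0.    163.68] tooly 73.68 q [-76.  24.  -1.  92.   0.  64.  -3.] delta cm [-52.25 -45.87 -15.45] twist -0.302
pos [175.6 599.8 205.4] rpy [-179.99    0.    163.68] tooly 73.68 q [-76.  24.  -1.  92.   0.  64.  -3.] delta cm [-52.25 -45.87   8.55] twist -0.302
```

>>> play_rows(
  deltas=[
    {"tx": 0,"ty": 0,"tz": -1,"twist": 0},
    {"tx": 0,"ty": 0,"tz": -3,"twist": 0},
    {"tx": 0,"ty": 0,"tz": -6,"twist": 0},
    {"tx": 0,"ty": 0,"tz": -9,"twist": 0},
    {"tx": 0,"ty": 0,"tz": -12,"twist": 0},
    {"tx": 0,"ty": 0,"tz": -14,"twist": 0},
    {"tx": 0,"ty": 0,"tz": -15,"twist": 0},
    {"tx": 0,"ty": 0,"tz": -15,"twist": 0},
  ],
)

```text
t: 1.97
position: [0.1757, 0.6004, 0.3579]
ee_rot: [179.8, -0.0, 163.7]
ft_force: [0.5, -0.2, 0.3]
width: 0.094
finger_force: 0.0
```

```bash
python3 -c "
from h import *
go(548.2,12.8,360,91);go(548.2,12.8,120,91)"
```

```text
pos [175.7 600.4 357.9] rpy [ 1.7980e+02 -1.0000e-02  1.6368e+02] tooly 73.68 q [-76.  19.  -0.  80.   0.  81.  -3.] delta cm [-52.26 -45.93  -0.37] twist -0.302
pos [175.7 600.4 357.9] rpy [ 1.7980e+02 -1.0000e-02  1.6368e+02] tooly 73.68 q [-76.  19.  -0.  80.   0.  81.  -3.] delta cm [-52.26 -46.01  23.63] twist -0.302
```

>>> play_rows(
  deltas=[
    {"tx": -1,"ty": -0.9,"tz": 0,"twist": 0},
    {"tx": -3,"ty": -2.6,"tz": 0,"twist": 0},
    {"tx": -5.5,"ty": -4.8,"tz": 0,"twist": 0},
    {"tx": -8.2,"ty": -7.2,"tz": 0,"twist": 0},
    {"tx": -10.9,"ty": -9.6,"tz": 0,"twist": -0.05},
    {"tx": -13.6,"ty": -12,"tz": 0,"twist": -0.1},
    {"tx": -16.3,"ty": -14.3,"tz": 0,"twist": -0.15},
    {"tx": -19,"ty": -16.7,"tz": 0,"twist": -0.2},
    {"tx": -21.7,"ty": -19.1,"tz": 0,"twist": -0.25},
    {"tx": -24.4,"ty": -21.4,"tz": 0,"twist": -0.302},
    {"tx": -26.5,"ty": -23.2,"tz": 0,"twist": -0.302},
    {"tx": -28,"ty": -24.6,"tz": 0,"twist": -0.302},
  ],
)

```text
t: 2.97
position: [0.3761, 0.2816, 0.354]
ee_rot: [-179.9, -0.1, -179.1]
ft_force: [0.2, -0.3, 0.4]
width: 0.0938
finger_force: 0.0
```

```bash
python3 -c "
from h import *
go(548.2,12.8,120,91)"
```

```text
pos [376.1 281.6 354. ] rpy [-1.7992e+02 -8.0000e-02 -1.7915e+02] tooly 90.85 q [-53.   1.  13. 102.  -0.  77.  51.] delta cm [-16.84 -27.1   23.42] twist -0.003
```

>>> play_rows(
  deltas=[
    {"tx": -1,"ty": -1.6,"tz": 1,"twist": 0},
    {"tx": -3,"ty": -4.6,"tz": 3,"twist": 0},
    {"tx": -5,"ty": -7.8,"tz": 5.5,"twist": 0},
    {"tx": -7,"ty": -11,"tz": 8.5,"twist": 0},
    {"tx": -9,"ty": -14.3,"tz": 11.5,"twist": 0},
    {"tx": -11,"ty": -17.5,"tz": 14.5,"twist": 0},
    {"tx": -13,"ty": -20.7,"tz": 17.5,"twist": 0},
    {"tx": -14.8,"ty": -23.8,"tz": 20,"twist": 0},
    {"tx": -16,"ty": -25.8,"tz": 22,"twist": 0},
    {"tx": -16.7,"ty": -26.8,"tz": 23,"twist": 0},
    {"tx": -16.8,"ty": -27,"tz": 23.4,"twist": 0},
    {"tx": -16.8,"ty": -27,"tz": 23.4,"twist": 0},
  ],
)

```text
t: 3.97
position: [0.5459, 0.0154, 0.1186]
ee_rot: [-179.9, -0.3, -179.2]
ft_force: [0.5, -0.0, -0.3]
width: 0.0939
finger_force: 0.0
```

```bash
python3 -c "
from h import *
go(548.2,12.8,48,91)
import time
vision.read_camera('side')
for s in vision.spot_point('side','lid_handle'): print(np.round(at_z('side',s['location'],.065),4),s['p'])
go(548.2,12.8,48,91)"
```

```text
pos [545.9  15.4 118.6] rpy [-179.89   -0.28 -179.22] tooly 90.78 q [-25.  24.  25. 109. -13.  51.  97.] delta cm [-0.26 -0.25  7.06] twist -0.004
[0.5491 0.0098 0.065 ] 0.57
pos [546.8  18.1 121. ] rpy [-1.7999e+02 -9.0000e-02 -1.7903e+02] tooly 90.97 q [-25.  23.  25. 109. -13.  51.  97.] delta cm [-0.14 -0.53  7.3 ] twist -0.001
```

>>> play_rows(
  deltas=[
    {"tx": -0.1,"ty": -0.5,"tz": 1,"twist": 0},
    {"tx": -0.1,"ty": -0.5,"tz": 3,"twist": 0},
    {"tx": -0.1,"ty": -0.5,"tz": 5,"twist": 0},
    {"tx": -0.1,"ty": -0.5,"tz": 6.3,"twist": 0},
    {"tx": -0.1,"ty": -0.5,"tz": 7,"twist": 0},
    {"tx": -0.1,"ty": -0.5,"tz": 7.3,"twist": 0},
    {"tx": -0.1,"ty": -0.5,"tz": 7.3,"twist": 0},
    {"tx": -0.1,"ty": -0.5,"tz": 7.3,"twist": 0},
  ],
)

```text
t: 4.73
position: [0.5493, 0.0132, 0.0492]
ee_rot: [180.0, 0.1, -179.0]
ft_force: [0.8, -0.3, 1.1]
width: 0.0939
finger_force: 0.0
```

>>> play_rows(
  deltas=[
    {"tx": 0,"ty": 0,"tz": 0,"twist": 0},
    {"tx": 0,"ty": 0,"tz": 0,"twist": 0},
    {"tx": 0,"ty": 0,"tz": 0,"twist": 0},
    {"tx": 0,"ty": 0,"tz": 0,"twist": 0},
    {"tx": 0,"ty": 0,"tz": 0,"twist": 0},
    {"tx": 0,"ty": 0,"tz": 0,"twist": 0},
    {"tx": 0,"ty": 0,"tz": 0,"twist": 0},
    {"tx": 0,"ty": 0,"tz": 0,"twist": 0},
  ],
  fingers=1.0,
  squeeze=25,
)

```text
t: 5.4
position: [0.5489, 0.013, 0.0485]
ee_rot: [-180.0, 0.0, -179.0]
ft_force: [-0.0, 0.1, -0.1]
width: 0.0441
finger_force: 0.0
```

```bash
python3 -c "
from h import *
go(548.2,12.8,48,91);o=bot.get_obs();print(o['width'],o['finger_force'],o['ft_force'],o['t'])"
```

```text
pos [548.9  13.   48.5] rpy [-179.99    0.   -179.02] tooly 90.98 q [-23.  30.  23. 111. -16.  43. 101.] delta cm [ 0.07 -0.02  0.05] twist -0.0
0.04409143636586425 0.0 [-0.02457302  0.08881208 -0.06149797] 5.4
```

>>> play_rows(
  deltas=[
    {"tx": 0,"ty": 0,"tz": 0,"twist": 0},
    {"tx": 0,"ty": 0,"tz": 0,"twist": 0},
    {"tx": 0,"ty": 0,"tz": 0,"twist": 0},
    {"tx": 0,"ty": 0,"tz": 0,"twist": 0},
    {"tx": 0,"ty": 0,"tz": 0,"twist": 0},
    {"tx": 0,"ty": 0,"tz": 0,"twist": 0},
    {"tx": 0,"ty": 0,"tz": 0,"twist": 0},
    {"tx": 0,"ty": 0,"tz": 0,"twist": 0},
  ],
)

```text
t: 6.07
position: [0.5489, 0.013, 0.0485]
ee_rot: [-180.0, 0.0, -179.0]
ft_force: [-0.1, 1.0, -0.3]
width: 0.0137
finger_force: 25.0
```

Gripped (13.7 mm wide, 25 N). I'll slide a first stretch and watch the force.

>>> play_rows(
  deltas=[
    {"tx": 0,"ty": 0,"tz": -0.1,"twist": 0},
    {"tx": 0,"ty": 0.3,"tz": -0.1,"twist": 0},
    {"tx": 0,"ty": 0.8,"tz": -0.1,"twist": 0},
    {"tx": 0,"ty": 1.5,"tz": -0.1,"twist": 0},
    {"tx": 0,"ty": 2.3,"tz": -0.1,"twist": 0},
    {"tx": 0,"ty": 3.1,"tz": -0.1,"twist": 0},
    {"tx": 0,"ty": 3.7,"tz": -0.1,"twist": 0},
    {"tx": 0,"ty": 4,"tz": -0.1,"twist": 0},
  ],
)

```text
t: 6.73
position: [0.5481, 0.0545, 0.0494]
ee_rot: [180.0, -0.0, -178.9]
ft_force: [0.5, 0.4, -1.2]
width: 0.0139
finger_force: 25.0
```

>>> play_rows(
  deltas=[
    {"tx": 0,"ty": 0.5,"tz": 0,"twist": 0},
    {"tx": 0,"ty": 1.5,"tz": 0,"twist": 0},
    {"tx": 0,"ty": 2.8,"tz": 0,"twist": 0},
    {"tx": 0,"ty": 4.2,"tz": 0,"twist": 0},
    {"tx": 0,"ty": 5.6,"tz": 0,"twist": 0},
    {"tx": 0,"ty": 7,"tz": 0,"twist": 0},
    {"tx": 0,"ty": 8.4,"tz": 0,"twist": 0},
    {"tx": 0,"ty": 9.8,"tz": 0,"twist": 0},
    {"tx": 0,"ty": 11.2,"tz": 0,"twist": 0},
    {"tx": 0,"ty": 12.3,"tz": 0,"twist": 0},
    {"tx": 0,"ty": 13,"tz": 0,"twist": 0},
    {"tx": 0,"ty": 13.2,"tz": 0,"twist": 0},
  ],
)

```text
t: 7.73
position: [0.5458, 0.1865, 0.0494]
ee_rot: [180.0, -0.0, -178.9]
ft_force: [-0.2, -0.6, -1.9]
width: 0.014
finger_force: 25.0
```

```bash
python3 -c "
from h import *
im,_=vision.read_camera('side');save('s1.png',cv2.resize(im[60:240,120:360],(640,480)))
go(524.8,309.6,60,73.4);o=bot.get_obs();print(o['width'],o['finger_force'],o['ft_force'],o['t'])"
```

```text
pos [545.8 185.9  49.4] rpy [-180.     -0.   -178.96] tooly 91.04 q [-39.  32.  22. 107. -16.  44.  83.] delta cm [ 1.88 12.41 -1.06] twist 0.308
0.013866540112551892 24.996164739131927 [ 0.1928214   0.58629977 -2.06901126] 7.7833
```

View pics/s1.png

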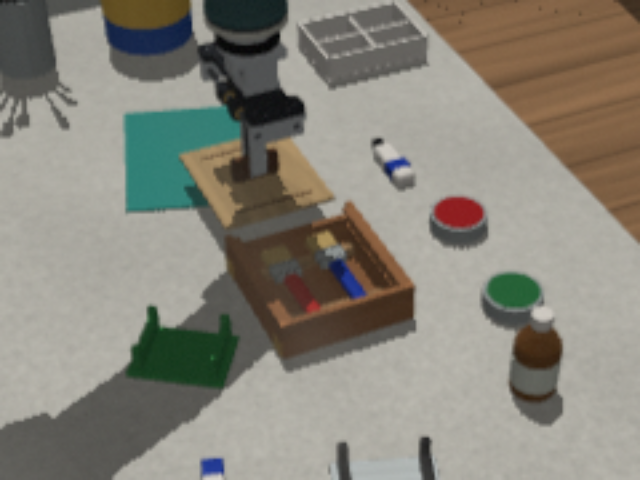

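The lid is clear of the box and held level at (255,185). The red brush shows at (295,285), on the near (−x) side, and the blue at (345,275). Next, move over the mat.

>>> play_rows(
  deltas=[
    {"tx": 0.1,"ty": 0.6,"tz": -0.3,"twist": 0},
    {"tx": 0.3,"ty": 2,"tz": -0.8,"twist": 0.03},
    {"tx": 0.6,"ty": 4,"tz": -1,"twist": 0.08},
    {"tx": 0.9,"ty": 6,"tz": -1,"twist": 0.14},
    {"tx": 1.2,"ty": 8,"tz": -1,"twist": 0.2},
    {"tx": 1.5,"ty": 10,"tz": -1,"twist": 0.26},
    {"tx": 1.7,"ty": 11.4,"tz": -0.6,"twist": 0.29},
    {"tx": 1.9,"ty": 12.2,"tz": 0,"twist": 0.308},
    {"tx": 1.9,"ty": 12.4,"tz": 0.8,"twist": 0.308},
    {"tx": 1.9,"ty": 12.4,"tz": 1.5,"twist": 0.308},
    {"tx": 1.9,"ty": 12.4,"tz": 2,"twist": 0.308},
    {"tx": 1.9,"ty": 12.4,"tz": 2,"twist": 0.308},
  ],
)

```text
t: 8.78
position: [0.5247, 0.3071, 0.0283]
ee_rot: [-179.9, -0.0, 163.3]
ft_force: [-0.6, -0.4, -1.4]
width: 0.0138
finger_force: 25.0
```

```bash
cat > mat.py <<'E'
from h import *
im,d=vision.read_camera('top'); o=bot.get_obs(); P=cloud('top',d)
w=np.zeros(d.shape,bool); w[140:255,40:155]=1
hsv=cv2.cvtColor(im,cv2.COLOR_RGB2HSV); m=w&(hsv[...,1]>90)&(hsv[...,0]>8)&(hsv[...,0]<30)&(hsv[...,2]>60)
v,u=np.nonzero(m); zt=o['position'][2]-.0055
q=np.array([at_z('top',a,zt)[:2]*1000 for a in zip(u,v)],np.float32)
print(len(q),'lid',cv2.minAreaRect(q),zt)
go(524.8,309.6,14,73.4); print(o['ft_force'],o['t'],o['width'])
E
python3 mat.py
```

```text
1128 lid ((524.8619995117188, 306.9981994628906), (162.1854248046875, 141.20504760742188), 73.0980453491211) 0.023474747943698665
pos [524.9 307.3  29. ] rpy [-1.7994e+02 -2.0000e-02  1.6328e+02] tooly 73.28 q [-51.  37.  25. 103. -21.  45.  57.] delta cm [0.08 0.21 1.5 ] twist -0.002
[-0.46148492 -0.05651522 -1.87436632] 8.8333 0.014051798439488445
```

>>> play_rows(
  deltas=[
    {"tx": 0.1,"ty": 0.2,"tz": 0.4,"twist": 0},
    {"tx": 0.1,"ty": 0.2,"tz": 0.8,"twist": 0},
    {"tx": 0.1,"ty": 0.2,"tz": 1.1,"twist": 0},
    {"tx": 0.1,"ty": 0.2,"tz": 1.3,"twist": 0},
    {"tx": 0.1,"ty": 0.2,"tz": 1.4,"twist": 0},
    {"tx": 0.1,"ty": 0.2,"tz": 1.5,"twist": 0},
    {"tx": 0.1,"ty": 0.2,"tz": 1.5,"twist": 0},
    {"tx": 0.1,"ty": 0.2,"tz": 1.5,"twist": 0},
  ],
)

```text
t: 9.5
position: [0.5245, 0.3109, 0.0145]
ee_rot: [-180.0, 0.0, 163.3]
ft_force: [0.6, 0.3, -2.2]
width: 0.0142
finger_force: 25.0
```

>>> play_rows(
  deltas=[
    {"tx": 0,"ty": 0,"tz": 0.05,"twist": 0},
    {"tx": 0,"ty": 0,"tz": 0.1,"twist": 0},
    {"tx": 0,"ty": 0,"tz": 0.1,"twist": 0},
    {"tx": 0,"ty": 0,"tz": 0.1,"twist": 0},
  ],
)

```text
t: 9.83
position: [0.5245, 0.3109, 0.0135]
ee_rot: [180.0, 0.0, 163.3]
ft_force: [0.1, -0.4, -1.8]
width: 0.0137
finger_force: 25.0
```

>>> play_rows(
  deltas=[
    {"tx": 0,"ty": 0,"tz": 0.05,"twist": 0},
    {"tx": 0,"ty": 0,"tz": 0.1,"twist": 0},
    {"tx": 0,"ty": 0,"tz": 0.1,"twist": 0},
    {"tx": 0,"ty": 0,"tz": 0.1,"twist": 0},
  ],
)

```text
t: 10.17
position: [0.5245, 0.3109, 0.0135]
ee_rot: [180.0, -0.0, 163.3]
ft_force: [-7.2, -3.6, 18.8]
width: 0.0138
finger_force: 25.0
```

>>> play_rows(
  deltas=[
    {"tx": 0,"ty": 0,"tz": -0.08,"twist": 0},
    {"tx": 0,"ty": 0,"tz": -0.08,"twist": 0},
  ],
)

```text
t: 10.33
position: [0.5246, 0.3109, 0.0135]
ee_rot: [180.0, 0.0, 163.3]
ft_force: [-0.6, -0.6, 8.4]
width: 0.0137
finger_force: 25.0
```

>>> play_rows(
  deltas=[
    {"tx": 0,"ty": 0,"tz": 0,"twist": 0},
    {"tx": 0,"ty": 0,"tz": 0,"twist": 0},
    {"tx": 0,"ty": 0,"tz": 0,"twist": 0},
    {"tx": 0,"ty": 0,"tz": 0,"twist": 0},
    {"tx": 0,"ty": 0,"tz": 0,"twist": 0},
    {"tx": 0,"ty": 0,"tz": 0,"twist": 0},
  ],
  fingers=4.0,
)

```text
t: 10.83
position: [0.5244, 0.3108, 0.0132]
ee_rot: [-180.0, 0.0, 163.3]
ft_force: [0.3, -0.5, -0.3]
width: 0.0399
finger_force: 0.0
```

>>> play_rows(
  deltas=[
    {"tx": 0,"ty": 0,"tz": -0.5,"twist": 0},
    {"tx": 0,"ty": 0,"tz": -1.5,"twist": 0},
    {"tx": 0,"ty": 0,"tz": -3,"twist": 0},
    {"tx": 0,"ty": 0,"tz": -5,"twist": 0},
    {"tx": 0,"ty": 0,"tz": -7,"twist": 0},
    {"tx": 0,"ty": 0,"tz": -9,"twist": 0},
    {"tx": 0,"ty": 0,"tz": -10.5,"twist": 0},
    {"tx": 0,"ty": 0,"tz": -11,"twist": 0},
    {"tx": 0,"ty": 0,"tz": -11,"twist": 0},
  ],
)

```text
t: 11.58
position: [0.525, 0.3112, 0.125]
ee_rot: [179.9, 0.1, 163.3]
ft_force: [0.5, 1.1, 0.2]
width: 0.0398
finger_force: 0.0
```

```bash
cat > br.py <<'E'
from h import *
im,d=vision.read_camera('top'); save('t2.png',cv2.resize(im[135:255,40:260],(800,436),interpolation=cv2.INTER_CUBIC))
hsv=cv2.cvtColor(im,cv2.COLOR_RGB2HSV); w=np.zeros(d.shape,bool); w[150:225,160:230]=1
s=hsv[...,1]>120
for n,m in(('red',w&s&((hsv[...,0]<5)|(hsv[...,0]>172))),('blue',w&s&(hsv[...,0]>100)&(hsv[...,0]<130))):
    l,lab,st,_=cv2.connectedComponentsWithStats(m.astype(np.uint8)); k=1+np.argmax(st[1:,4]); v,u=np.nonzero(lab==k)
    q=np.array([at_z('top',a,.030)[:2]*1000 for a in zip(u,v)],np.float32); print(n,len(q),cv2.minAreaRect(q),q.min(0),q.max(0))
for n in('top','side'):
    if n=='side': vision.read_camera(n)
    for b in('brush_red_mid','brush_blue_mid','box_in'): print(n,b,[(np.round(at_z(n,r['location'],.006 if b=='box_in' else .024)*1000,1),round(r['p'],2)) for r in vision.spot_point(n,b)][:3])
w=np.zeros(d.shape,bool); w[140:255,40:155]=1
m=w&(hsv[...,1]>60)&(hsv[...,0]>8)&(hsv[...,0]<30)&(hsv[...,2]>60)
v,u=np.nonzero(m); q=np.array([at_z('top',a,.008)[:2]*1000 for a in zip(u,v)],np.float32); print('lid',len(q),cv2.minAreaRect(q))
go(519,-4,120,1)
E
python3 br.py
```

```text
red 159 ((520.5316162109375, -33.49916458129883), (17.04391098022461, 85.09587097167969), 2.563321828842163) [512.01056 -75.9636 ] [530.41644    8.899559]
blue 167 ((577.4883422851562, -29.94317626953125), (15.26081371307373, 85.09992218017578), 0.1875447928905487) [569.73456  -72.507904] [585.2479     12.6215515]
top brush_red_mid [(array([522.3,  -4.9,  24. ]), 0.87), (array([749.1,  42.4,  24. ]), 0.64), (array([ 742.8, -109.6,   24. ]), 0.29)]
top brush_blue_mid [(array([586.3, -10.6,  24. ]), 0.74)]
top box_in [(array([5.424e+02, 2.000e-01, 6.000e+00]), 0.68)]
side brush_red_mid [(array([526.,   4.,  24.]), 0.46)]
side brush_blue_mid [(array([590.8,  -2.3,  24. ]), 0.5)]
side box_in [(array([541.7,   1.3,   6. ]), 0.76), (array([542.1, 329.2,   6. ]), 0.36)]
lid 1305 ((524.8108520507812, 311.5907287597656), (163.9309539794922, 142.76292419433594), 73.09518432617188)
pos [524.2 310.6 122.7] rpy [-1.7995e+02 -2.0000e-02  1.6333e+02] tooly 73.33 q [-54.  30.  28. 100. -16.  55.  53.] delta cm [ -8.52 -30.29   0.29] twist 1.262
```

View pics/t2.png

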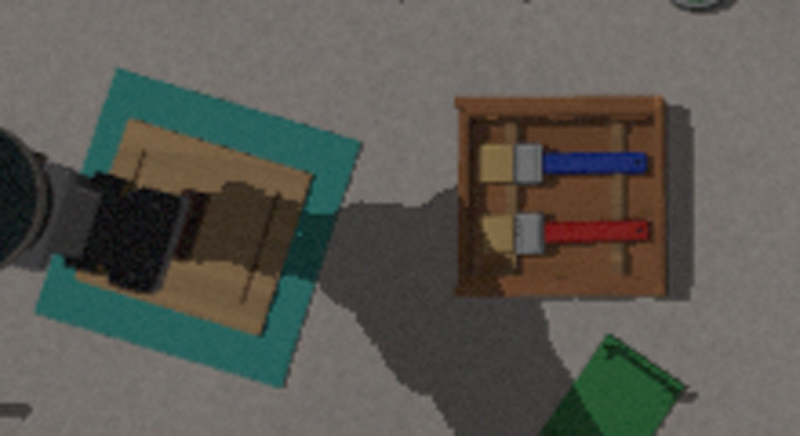

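The lid lies in the middle of the mat (about 2 mm off). The red handle runs (545,232)–(650,230), with its ferrule at about (530,232). Move above the red brush's balance point (519,−7.5).

>>> play_rows(
  deltas=[
    {"tx": -0.3,"ty": -1,"tz": 0,"twist": 0.05},
    {"tx": -1,"ty": -3.5,"tz": 0,"twist": 0.15},
    {"tx": -1.9,"ty": -6.5,"tz": 0,"twist": 0.27},
    {"tx": -2.8,"ty": -9.7,"tz": 0,"twist": 0.39},
    {"tx": -3.7,"ty": -13,"tz": 0,"twist": 0.51},
    {"tx": -4.6,"ty": -16.3,"tz": 0,"twist": 0.63},
    {"tx": -5.5,"ty": -19.6,"tz": 0,"twist": 0.75},
    {"tx": -6.4,"ty": -22.9,"tz": 0,"twist": 0.87},
    {"tx": -7.3,"ty": -26,"tz": 0,"twist": 0.99},
    {"tx": -8.1,"ty": -28.8,"tz": 0,"twist": 1.11},
    {"tx": -8.5,"ty": -30.3,"tz": 0,"twist": 1.2},
    {"tx": -8.6,"ty": -30.6,"tz": 0,"twist": 1.244},
  ],
)

```text
t: 12.98
position: [0.5188, -0.0105, 0.1234]
ee_rot: [180.0, 0.1, 91.5]
ft_force: [0.0, -0.1, -0.1]
width: 0.0402
finger_force: 0.0
```

>>> play_rows(
  deltas=[
    {"tx": 0,"ty": 0,"tz": 0,"twist": 0},
    {"tx": 0,"ty": 0,"tz": 0,"twist": 0},
  ],
)

```text
t: 13.15
position: [0.519, -0.0068, 0.1231]
ee_rot: [-180.0, 0.0, 92.2]
ft_force: [-0.5, -0.3, -0.7]
width: 0.0403
finger_force: 0.0
```

```bash
python3 -c "
from h import *
go(519.4,-7.5,12,2)"
```

```text
pos [519.   -6.8 123.1] rpy [-1.7998e+02  2.0000e-02  9.2170e+01] tooly 2.17 q [-42.  26.  49. 113. -25.  52.  22.] delta cm [-0.07  0.04 11.11] twist 0.003
```

>>> play_rows(
  deltas=[
    {"tx": 0,"ty": 0,"tz": 1,"twist": 0},
    {"tx": 0,"ty": 0,"tz": 3,"twist": 0},
    {"tx": 0,"ty": 0,"tz": 5,"twist": 0},
    {"tx": 0,"ty": 0,"tz": 7,"twist": 0},
    {"tx": 0,"ty": 0,"tz": 8.5,"twist": 0},
    {"tx": 0,"ty": 0,"tz": 9.6,"twist": 0},
    {"tx": 0,"ty": 0,"tz": 10.4,"twist": 0},
    {"tx": 0,"ty": 0,"tz": 10.9,"twist": 0},
    {"tx": 0,"ty": 0,"tz": 11.1,"twist": 0},
    {"tx": 0,"ty": 0,"tz": 11.1,"twist": 0},
  ],
)

```text
t: 13.98
position: [0.5192, -0.0069, 0.0123]
ee_rot: [180.0, 0.0, 92.1]
ft_force: [-0.1, 0.3, 0.3]
width: 0.04
finger_force: 0.0
```

>>> play_rows(
  deltas=[
    {"tx": 0,"ty": 0,"tz": 0,"twist": 0},
    {"tx": 0,"ty": 0,"tz": 0,"twist": 0},
    {"tx": 0,"ty": 0,"tz": 0,"twist": 0},
    {"tx": 0,"ty": 0,"tz": 0,"twist": 0},
    {"tx": 0,"ty": 0,"tz": 0,"twist": 0},
    {"tx": 0,"ty": 0,"tz": 0,"twist": 0},
    {"tx": 0,"ty": 0,"tz": 0,"twist": 0},
    {"tx": 0,"ty": 0,"tz": 0,"twist": 0},
  ],
  fingers=1.4,
  squeeze=15,
)

```text
t: 14.65
position: [0.5193, -0.0069, 0.0126]
ee_rot: [180.0, -0.0, 92.1]
ft_force: [-0.9, 1.4, 7.0]
width: 0.0179
finger_force: 15.0
```

```bash
python3 -c "
from h import *
go(519.4,-7.5,12,2)
im,_=vision.read_camera('side');save('s2.png',cv2.resize(im[100:220,160:320],(640,480),interpolation=cv2.INTER_CUBIC))"
```

```text
pos [519.3  -6.9  12.6] rpy [ 1.7997e+02 -1.0000e-02  9.2070e+01] tooly 2.07 q [-34.  36.  40. 116. -35.  41.  30.] delta cm [-0.06  0.01  0.06] twist 0.001
```

View pics/s2.png

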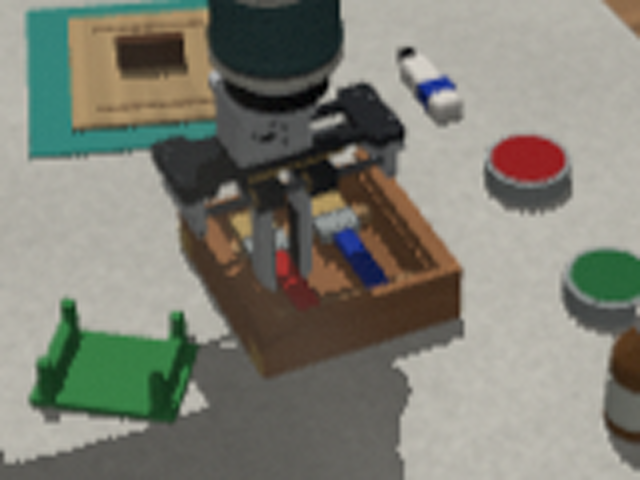

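The red handle is gripped at (285,270) at 17.9 mm. Lift straight up.

>>> play_rows(
  deltas=[
    {"tx": 0,"ty": 0,"tz": -0.3,"twist": 0},
    {"tx": 0,"ty": 0,"tz": -1,"twist": 0},
    {"tx": 0,"ty": 0,"tz": -2,"twist": 0},
    {"tx": 0,"ty": 0,"tz": -3.3,"twist": 0},
    {"tx": 0,"ty": 0,"tz": -5,"twist": 0},
    {"tx": 0,"ty": 0,"tz": -7,"twist": 0},
    {"tx": 0,"ty": 0,"tz": -9,"twist": 0},
    {"tx": 0,"ty": 0,"tz": -11,"twist": 0},
    {"tx": 0,"ty": 0,"tz": -12.5,"twist": 0},
    {"tx": 0,"ty": 0,"tz": -13,"twist": 0},
    {"tx": 0,"ty": 0,"tz": -13,"twist": 0},
  ],
)

```text
t: 15.62
position: [0.5197, -0.0068, 0.1438]
ee_rot: [179.9, -0.0, 92.1]
ft_force: [0.3, 0.2, 0.3]
width: 0.0177
finger_force: 15.0
```

```bash
python3 -c "
from h import *
go(490.5,-312,140,70.7);o=bot.get_obs();print(o['width'],o['finger_force'],o['ft_force'])"
```

```text
pos [519.7  -6.8 143.8] rpy [ 1.7987e+02 -5.0000e-02  9.2080e+01] tooly 2.08 q [-44.  24.  51. 112. -23.  54.  21.] delta cm [-30.4   -4.02   0.35] twist -1.198
0.01768604912607924 14.9946990609169 [0.3420787  0.18194236 0.25682322]
```

>>> play_rows(
  deltas=[
    {"tx": -0.8,"ty": -0.1,"tz": 0,"twist": -0.05},
    {"tx": -2.8,"ty": -0.4,"tz": 0,"twist": -0.14},
    {"tx": -5.5,"ty": -0.7,"tz": 0,"twist": -0.25},
    {"tx": -8.5,"ty": -1.1,"tz": 0,"twist": -0.36},
    {"tx": -11.5,"ty": -1.5,"tz": 0,"twist": -0.47},
    {"tx": -14.5,"ty": -1.9,"tz": 0,"twist": -0.58},
    {"tx": -17.5,"ty": -2.3,"tz": 0,"twist": -0.69},
    {"tx": -20.5,"ty": -2.7,"tz": 0,"twist": -0.8},
    {"tx": -23.5,"ty": -3.1,"tz": 0,"twist": -0.91},
    {"tx": -26.5,"ty": -3.5,"tz": 0,"twist": -1.02},
    {"tx": -29,"ty": -3.8,"tz": 0,"twist": -1.12},
    {"tx": -30.4,"ty": -4,"tz": 0,"twist": -1.198},
  ],
)

```text
t: 16.62
position: [0.4885, -0.3152, 0.1415]
ee_rot: [-180.0, -0.1, 160.9]
ft_force: [-0.4, -0.3, -0.3]
width: 0.0178
finger_force: 15.0
```

>>> play_rows(
  deltas=[
    {"tx": 0,"ty": 0,"tz": 0,"twist": 0},
    {"tx": 0,"ty": 0,"tz": 0,"twist": 0},
    {"tx": 0,"ty": 0,"tz": 0,"twist": 0},
  ],
)

```text
t: 16.87
position: [0.49, -0.3113, 0.1417]
ee_rot: [180.0, -0.1, 160.6]
ft_force: [-0.3, 0.0, -1.2]
width: 0.018
finger_force: 15.0
```

```bash
python3 -c "
from h import *
go(490.5,-312,45,70.7)
im,_=vision.read_camera('side');save('s3.png',cv2.resize(im[180:300,190:350],(640,480),interpolation=cv2.INTER_CUBIC))"
```

```text
pos [ 490.  -311.3  141.7] rpy [ 1.7997e+02 -6.0000e-02  1.6062e+02] tooly 70.62 q [  2.  27.  35. 103. -18.  56. 116.] delta cm [-0.09 -0.06  9.67] twist -0.001
```

View pics/s3.png

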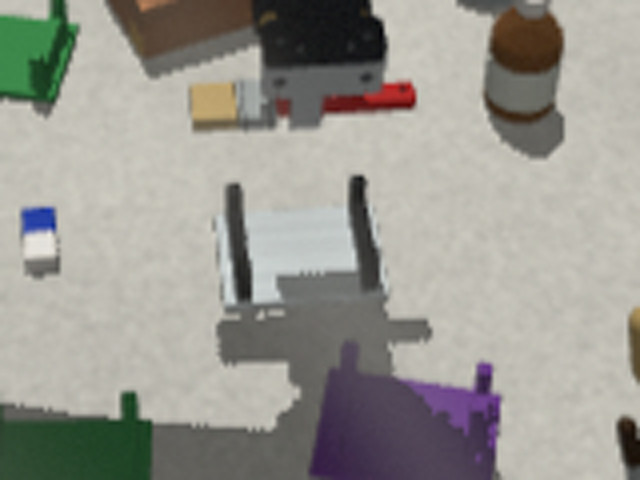

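The brush is level and in line with the rest, bristles left at (215,105) and handle right at (400,97), above the supports at (237,240) and (365,230). Lower it.

>>> play_rows(
  deltas=[
    {"tx": -0.1,"ty": -0.1,"tz": 1,"twist": 0},
    {"tx": -0.1,"ty": -0.1,"tz": 3,"twist": 0},
    {"tx": -0.1,"ty": -0.1,"tz": 5,"twist": 0},
    {"tx": -0.1,"ty": -0.1,"tz": 7,"twist": 0},
    {"tx": -0.1,"ty": -0.1,"tz": 8.6,"twist": 0},
    {"tx": -0.1,"ty": -0.1,"tz": 9.8,"twist": 0},
    {"tx": -0.1,"ty": -0.1,"tz": 10.7,"twist": 0},
    {"tx": -0.1,"ty": -0.1,"tz": 11.2,"twist": 0},
    {"tx": -0.1,"ty": -0.1,"tz": 11.5,"twist": 0},
    {"tx": -0.1,"ty": -0.1,"tz": 11.5,"twist": 0},
  ],
)

```text
t: 17.75
position: [0.4907, -0.3135, 0.0272]
ee_rot: [-180.0, 0.0, 160.7]
ft_force: [-0.9, -0.2, -0.8]
width: 0.0178
finger_force: 15.0
```

>>> play_rows(
  deltas=[
    {"tx": 0,"ty": 0,"tz": 0.1,"twist": 0},
    {"tx": 0,"ty": 0,"tz": 0.2,"twist": 0},
    {"tx": 0,"ty": 0,"tz": 0.25,"twist": 0},
    {"tx": 0,"ty": 0,"tz": 0.25,"twist": 0},
  ],
)

```text
t: 18.08
position: [0.4908, -0.3135, 0.025]
ee_rot: [-180.0, 0.0, 160.7]
ft_force: [-0.5, -0.7, -1.2]
width: 0.0179
finger_force: 15.0
```

>>> play_rows(
  deltas=[
    {"tx": 0,"ty": 0,"tz": 0.08,"twist": 0},
    {"tx": 0,"ty": 0,"tz": 0.15,"twist": 0},
    {"tx": 0,"ty": 0,"tz": 0.15,"twist": 0},
    {"tx": 0,"ty": 0,"tz": 0.15,"twist": 0},
  ],
)

```text
t: 18.42
position: [0.4907, -0.3135, 0.0233]
ee_rot: [-180.0, 0.0, 160.7]
ft_force: [0.4, -0.1, 0.3]
width: 0.0177
finger_force: 15.0
```

>>> play_rows(
  deltas=[
    {"tx": 0,"ty": 0,"tz": 0.05,"twist": 0},
    {"tx": 0,"ty": 0,"tz": 0.08,"twist": 0},
    {"tx": 0,"ty": 0,"tz": 0.08,"twist": 0},
    {"tx": 0,"ty": 0,"tz": 0.08,"twist": 0},
  ],
)

```text
t: 18.75
position: [0.4907, -0.3135, 0.0226]
ee_rot: [180.0, 0.0, 160.7]
ft_force: [-1.1, 0.1, 4.8]
width: 0.0182
finger_force: 15.0
```

Seated (4.8 N up). Release and retreat.

>>> play_rows(
  deltas=[
    {"tx": 0,"ty": 0,"tz": 0,"twist": 0},
    {"tx": 0,"ty": 0,"tz": 0,"twist": 0},
    {"tx": 0,"ty": 0,"tz": 0,"twist": 0},
    {"tx": 0,"ty": 0,"tz": 0,"twist": 0},
    {"tx": 0,"ty": 0,"tz": 0,"twist": 0},
    {"tx": 0,"ty": 0,"tz": 0,"twist": 0},
  ],
  fingers=4.0,
)

```text
t: 19.25
position: [0.4907, -0.3135, 0.0225]
ee_rot: [-180.0, -0.0, 160.7]
ft_force: [0.7, -0.2, 0.2]
width: 0.0397
finger_force: 0.0
```

>>> play_rows(
  deltas=[
    {"tx": 0,"ty": 0,"tz": -0.4,"twist": 0},
    {"tx": 0,"ty": 0,"tz": -1.3,"twist": 0},
    {"tx": 0,"ty": 0,"tz": -3,"twist": 0},
    {"tx": 0,"ty": 0,"tz": -5,"twist": 0},
    {"tx": 0,"ty": 0,"tz": -8,"twist": 0},
    {"tx": 0,"ty": 0,"tz": -11,"twist": 0},
    {"tx": 0,"ty": 0,"tz": -14,"twist": 0},
    {"tx": 0,"ty": 0,"tz": -16,"twist": 0},
    {"tx": 0,"ty": 0,"tz": -17,"twist": 0},
    {"tx": 0,"ty": 0,"tz": -17,"twist": 0},
    {"tx": 0,"ty": 0,"tz": -17,"twist": 0},
  ],
)

```text
t: 20.17
position: [0.4906, -0.3133, 0.1922]
ee_rot: [180.0, 0.0, 160.7]
ft_force: [-0.6, 0.6, -0.4]
width: 0.0403
finger_force: 0.0
```

```bash
python3 -c "
from h import *
im,d=vision.read_camera('side');save('s4.png',cv2.resize(im[60:330,130:490],(800,600),interpolation=cv2.INTER_CUBIC))
go(490.5,-312,45,70.7)
P=cloud('side',d);hsv=cv2.cvtColor(im,cv2.COLOR_RGB2HSV)
w=np.zeros(d.shape,bool);w[215:270,235:300]=1
m=w&(hsv[...,1]>130)&((hsv[...,0]<6)|(hsv[...,0]>172));print(m.sum(),np.round(np.percentile(P[m],[10,50,90],0)*1000))"
```

```text
pos [ 490.3 -313.1  191.5] rpy [ 1.7999e+02 -6.0000e-02  1.6071e+02] tooly 70.71 q [  1.  24.  37. 101. -16.  61. 114.] delta cm [-0.    0.11 14.65] twist 0.0
136 [[ 488. -338.   37.]
 [ 521. -325.   40.]
 [ 546. -313.   42.]]
```

View pics/s4.png

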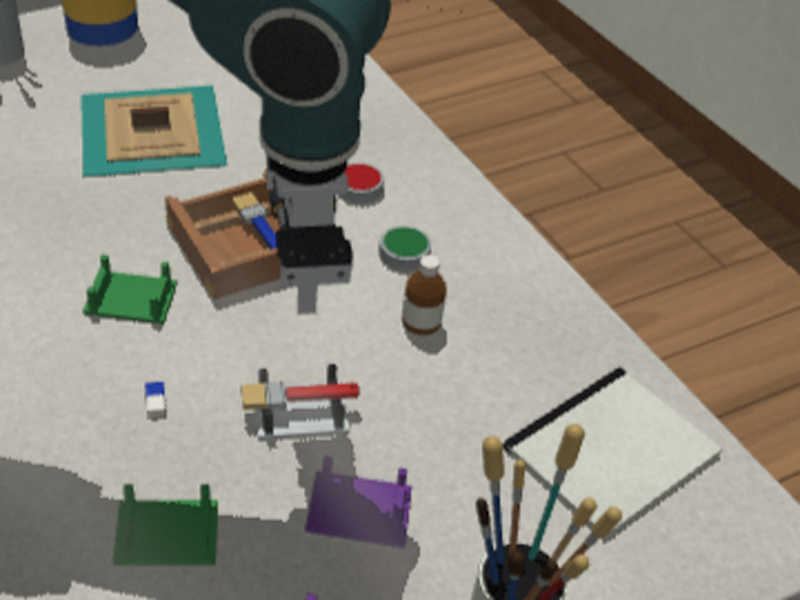

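The brush lies level across both supports between the prongs, from (255,397) to (355,390). The lid is centred on the mat at (152,127), the blue brush is still in the box at (255,220), and the bystanders are where they were. Hand in.

```bash
python3 -c "
from rig import bot
print(bot.job_done())"
```

```text
the job is handed in; nothing more can be done
None
```

The job is handed in at about 20 s of the allowed 69 s: the lid lies flat, handle up, within about 2 mm of the mat's centre, and the red brush rests across both supports between the prongs. In the last picture the blue brush was still in the box and the other things looked undisturbed; the hand-in call gave no verdict.

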